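# Shut the storage box and clip its two clamps

### The job

The white storage box beside the hob has been left open with a lemon in it. Shut its wooden lid fully and clip it down: both steel clamps on the lid's front edge must be swung forward and pressed down until each snaps home over the pin below it. Leave the jars, the salt shaker and the tin standing round the box where they are.

Things in the scene. Friction and masses are not known exactly. Their poses are not given: they have to be found in the camera images.
- storage_box: Open-topped white enamel box, 130 deep (its x) x 230 wide (its y) x 72 high, walls 5, standing firm on the worktop. Origin: centre of its underside; -x is its front with the two clamps and pins, +y the left seen from the robot, z up. The wooden lid is hinged along its back top edge. Shut, the lid's top lies 84 above the origin.
- box_lid (a joint): Lid hinge, along the box's y at the back top edge. 0 = shut, grows as the front edge rises (rad); it starts open at 0.45 to 0.8. A stiff hinge: the lid stays where it is left; about 2 to 4 N at its front edge moves it.
- lid_hinge (a point): Point on the lid's hinge axis at mid width; 65 behind the box origin (+x) and 77 above it. Does not move with the lid's angle.
- lid_front (a point): Middle of the front edge of the lid's top face. The lid is a light wooden board 130 x 234 x 12; this point lies 130 from the hinge axis along the lid and 7 above the axis. It moves with the lid. The 84 mm of lid between the two clamps are free of fittings; push there.
- lemon: Lemon 78x55x56 lying in the box; it fits under the shut lid. Origin: centre of its underside.
- clamp_l (a joint): Hinge of the left clamp on the lid (at box y +60), axis along the box's y. 0 = lying flat forward, fully home on its pin; grows as it folds up and back over the lid (rad, relative to the lid). Starts at 0.5 to 1.2, stays where it is left. Pressed down with the lid shut, its jaw meets the pin at about 0.24 and snaps past it with some 6 to 12 N at the pad.
- clamp_l_hinge (a point): Point on the left clamp's hinge axis at the clamp's mid width, on the lid 11 behind its front edge; with the lid shut 88 above and 54 in front of the box origin.
- clamp_l_pad (a point): Press point of the left clamp: on the upper face of its steel arm (30 wide, 60 long, 4 thick), 52 from the hinge axis, ribbed. At home it lies 92 above and 106 in front of the box origin. Below the arm, 40 from the hinge, hangs a sprung jaw that grips under the pin, a fixed 8 mm rod along y, 87 in front of and 72 above the box origin.
- jaw_l (a joint): The left clamp's sprung jaw: 0 = closed (its spring holds it there), grows to 0.6 rad as the pin forces it outwards while it passes; back at 0 once it has snapped under the pin.
- clamp_r (a joint): Hinge of the right clamp on the lid (at box y -60), axis along the box's y. 0 = lying flat forward, fully home on its pin; grows as it folds up and back over the lid (rad, relative to the lid). Starts at 0.5 to 1.2, stays where it is left. Pressed down with the lid shut, its jaw meets the pin at about 0.24 and snaps past it with some 6 to 12 N at the pad.
- clamp_r_hinge (a point): Point on the right clamp's hinge axis at the clamp's mid width, on the lid 11 behind its front edge; with the lid shut 88 above and 54 in front of the box origin.
- clamp_r_pad (a point): Press point of the right clamp: on the upper face of its steel arm (30 wide, 60 long, 4 thick), 52 from the hinge axis, ribbed. At home it lies 92 above and 106 in front of the box origin. Below the arm, 40 from the hinge, hangs a sprung jaw that grips under the pin, a fixed 8 mm rod along y, 87 in front of and 72 above the box origin.
- jaw_r (a joint): The right clamp's sprung jaw: 0 = closed (its spring holds it there), grows to 0.6 rad as the pin forces it outwards while it passes; back at 0 once it has snapped under the pin.
- spice_jar: Small glass spice jar with a dark cap, 40 across, 105 high, standing near the box. Origin: centre of its underside.
- honey_jar: Honey jar with a grey lid, 71 across, 110 high, standing near the box. Origin: centre of its underside.
- tin: Small food tin, 75 across, 58 high, standing near the box. Origin: centre of its underside.
- salt_cellar: Salt shaker, 44 across, 90 high, standing near the box. Origin: centre of its underside.

How it is judged (in metres and radians):
At the end, for the whole second after the job is handed in: The lid is shut (hinge within 0.03 rad), both clamps lie fully home (hinges within 0.06 rad) and both sprung jaws have closed again under their pins (within 0.06 rad), and all stays so (value of joint box_lid below 0.03 rad and value of joint each of clamp_l, jaw_l, clamp_r, jaw_r below 0.06 rad); the robot touches nothing.
It fails at once if one of the jars, the salt shaker or the tin is pushed more than 40 mm or tipped (distance of any of spice_jar, honey_jar, tin, salt_cellar from where it was at the start of the episode above 0.04 m or angle between any of spice_jar, honey_jar, tin, salt_cellar's own z axis and vertical above 0.5 rad).
It also fails if it takes over 45 s, if anything falls off the work surface, if the arm or the gripper's body presses on something with over 40 N, if the wrist force passes 120 N, or if a joint passes its speed limit or range.

### The arm

A 6-joint arm with a two-finger parallel gripper is mounted at the origin on a cart in front of the work surface, level with it; the furniture and walls round the work are solid. World frame = base frame: x ahead of the robot, y to its left, z up, the work surface at z = 0. Lengths are in mm, angles in rad, forces in N, time in s.
With the tool pointing down it reaches from about 350 to 875 mm from the base axis. Payload 4.2 kg.
Tool frame: the origin (TCP) lies at the very end of the fingers, on their centre line; the grasp point (between the pads) lies 19 mm behind it (arm.grip_point_offset is the distance from the TCP to the grasp point, in mm); z points along the fingers, y is the direction in which the jaws open and shut (so a half turn about z gives the same grasp; the last joint's range is limited). The gripper opens to 85 mm and grips with 20 to 120 N. Pads are 22 mm wide; open, the fingers measure 114 mm over their backs; the gripper's body (76 mm by 85 mm) begins 54 mm behind the grasp point. The pads swing forward as they close: fully open they stand 13 mm farther back than shut.
Start: joints at [-0.911, 0.385, 0.008, 0, -1.194, -0.259], TCP at [243.86, -575.44, 231.312] pointing down, gripper open.
Joint ranges: [-3.14, 3.14], [-1.21, 2.06], [-1.07, 1.41], [-3.16, 2.05], [-2.99, -0.16], [-3.1, 3.1]. Speed limits (rad/s): [2.79, 2.79, 3.14, 3.14, 3.14, 3.14].

### API

Orientations are given as a unit quaternion [x, y, z, w].
In Python, from bench import arm gives the robot as it stands.
- The arm moves only by the tool drive_tool, never from a script. Its argument "steps" is a list of rows, each a list of 5 numbers: the shift along the tool's x, y, z in m, then the turn about the tool's z in degrees, then the finger opening in m, from 0 to 0.0854. A call has 1 to 20 rows; each row shifts and turns the commanded pose from where the row before left it, along the tool's axes as they then stand; what a row does not reach is not made up. A row lasts 1/10 s, in which the tool goes at most 50 mm and 8.59 degrees, less where a joint would pass 70% of its speed; a pose out of reach is approached as far as the arm can. A call is refused whole if a number of a shift passes 0.05 or a number of a turn 8.59, either way. A call with a gripper value outside its range is refused whole. The fingers move at their own pace and stop on an object; the grip force is fixed at half the most. Time passes only in rows, so rows that do not move let the fingers close. It gives the time, the measured TCP pose, the force and the opening at its end, in the units of the state.
- arm.read_state(): the state, without advancing time (a new reading comes with each control period).
- arm.get_image(name): name is "scene" or "top"; returns (picture, depth): 420x560x3 uint8, blue, green, red; 420x560 float32, mm along the optical axis (not along the pixel's ray), 0 where there is no reading.
- arm.camera_params(name): a dict with "K" (3x3 intrinsics, pixels), "dist" ([k1, k2, p1, p2, k3] as OpenCV has them; the pictures are not rectified), "world_to_cam" (4x4, takes a point from world to camera coordinates). Camera axes: x right, y up, looking along -z (the intrinsics and any distortion apply to the point x, -y, -z); pixel columns grow to the right and rows downward; lengths in mm; the calibration is good to about 2 mm. A picture is of the moment at which its call begins. camera_params takes no time and is no camera call.
- arm.job_done(): hands the job in, once; it reports no verdict.
The state is a dict: "clock": time; "joints": joint angles; "joint_vel": joint speeds; "joint_efforts": joint torques, N m; "position": TCP position; "ee_rot": TCP orientation; "contact_force": force on the tool from outside, world axes, zero at the start; "wrist_torque": the same for the moment, N m; "gripper_width": finger opening in mm.
Only numpy, scipy, OpenCV 4.12 (cv2) and the standard library are available. Lean on these libraries where they do the work, as an engineer would, in place of code of your own. Each camera call takes 0.05 s, during which the arm holds its last target.

## Working session

There is one attempt and no reset: what is moved stays moved. The work goes in short steps, Python scripts to look and compute and a tool call to move; the robot and the scene stay as the last step left them, time stands still between calls to the robot, and variables do not carry over. Pictures are saved under pics/ and viewed, and the job is handed in when it is done.

Besides the shell and the picture viewer there is one more tool, called after "Emit:" as a command line: name --pt "numbers of a row" for each row, then --argument value for the rest. drive_tool: Moves the arm, as the interface text tells. Its arguments: {"type":"object","properties":{"steps":{"type":"array"}},"required":["steps"]}

```bash
mkdir -p pics; ls
python3 - <<'E'
from bench import arm
import cv2,numpy as np
s=arm.read_state();print({k:np.round(v,3).tolist() for k,v in s.items()})
for n in("scene","top"):
    im,d=arm.get_image(n);cv2.imwrite(f"pics/{n}0.png",im);np.save(f"pics/{n}0.npy",d)
    p=arm.camera_params(n);print(n,np.round(p["K"],1).tolist(),p["dist"],np.round(p["world_to_cam"],3).tolist())
E
```

```text
pics
{'clock': 0.0, 'joints': [-0.911, 0.386, 0.007, -0.0, -1.194, -0.259], 'joint_vel': [-0.001, -0.0, 0.0, -0.002, 0.0, 0.0], 'joint_efforts': [-0.0, -39.229, 18.84, 4.186, -0.005, 0.0], 'position': [243.622, -574.919, 230.226], 'ee_rot': [-0.199, 0.98, 0.001, -0.0], 'contact_force': [0.035, 0.371, 0.261], 'wrist_torque': [-0.023, -0.015, -0.063], 'gripper_width': 85.597}
scene [[387.5, 0.0, 271.7], [0.0, 387.5, 210.3], [0.0, 0.0, 1.0]] [0.02209213 0.         0.         0.         0.        ] [[-0.966, 0.258, -0.017, 610.333], [-0.16, -0.546, 0.822, -159.805], [0.203, 0.797, 0.569, -786.461], [0.0, 0.0, 0.0, 1.0]]
top [[393.9, 0.0, 280.1], [0.0, 393.9, 205.9], [0.0, 0.0, 1.0]] [-0.10410481  0.          0.          0.          0.        ] [[-0.027, -1.0, 0.003, -330.22], [0.974, -0.026, 0.226, -538.955], [-0.226, 0.009, 0.974, -849.001], [0.0, 0.0, 0.0, 1.0]]
```

View pics/scene0.png

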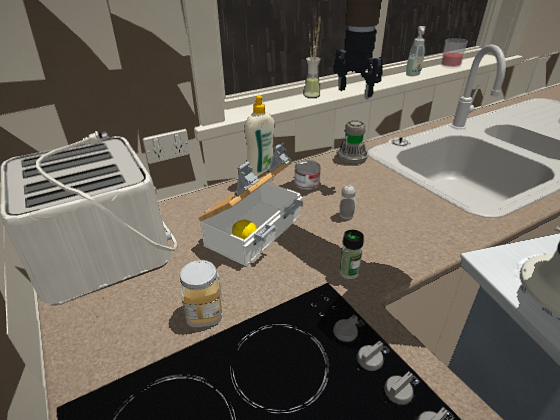

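View pics/top0.png

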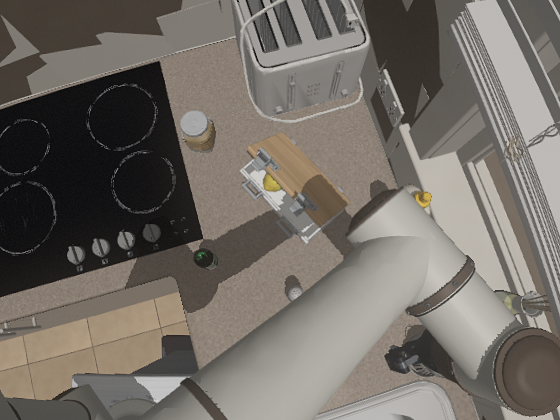

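The scene view shows the box at about (250,222) with the lid up and the clamps at (245,178) and (280,155). The honey jar is at (200,293), the spice jar at (351,254), the salt shaker at (347,201) and the tin at (307,176). In the top view the lid is around (305,175), with the box front facing lower left.

```bash
cat > h.py <<'E'
from bench import arm
import cv2,numpy as np
def pts(n,uv,d):
    p=arm.camera_params(n);K=np.array(p["K"]);D=np.array(p["dist"]);T=np.linalg.inv(np.array(p["world_to_cam"]))
    q=cv2.undistortPoints(np.array(uv,float).reshape(-1,1,2),K,D).reshape(-1,2)
    c=np.c_[q[:,0]*d,-q[:,1]*d,-d,np.ones(len(q))]
    return (c@T.T)[:,:3]
def grid(n,d):
    v,u=np.mgrid[0:420,0:560]
    return pts(n,np.c_[u.ravel(),v.ravel()],d.ravel().astype(float)).reshape(420,560,3)
def proj(n,P):
    p=arm.camera_params(n);W=np.array(p["world_to_cam"])
    c=np.c_[np.atleast_2d(P),np.ones(len(np.atleast_2d(P)))]@W.T
    c=c[:,:3]*[1,-1,-1]
    return cv2.projectPoints(c,np.zeros(3),np.zeros(3),np.array(p["K"]),np.array(p["dist"]))[0].reshape(-1,2)
E
python3 - <<'E'
from h import *
for n,(x0,x1,y0,y1) in dict(scene=(180,380,130,340),top=(170,370,100,310)).items():
    im=cv2.imread(f"pics/{n}0.png")[y0:y1,x0:x1]
    cv2.imwrite(f"pics/{n}0z.png",cv2.resize(im,None,fx=2.8,fy=2.8,interpolation=cv2.INTER_CUBIC))
g=grid("top",np.load("pics/top0.npy"))
for u,v in[(247,138),(262,160),(295,140),(345,205),(312,170),(300,240),(255,190),(205,258),(293,288),(197,120),(320,300),(230,220)]:print((u,v),g[v,u].round(0))
g=grid("scene",np.load("pics/scene0.npy"))
print('scene')
for u,v in[(202,222),(300,195),(244,258),(303,200),(245,178),(280,155),(265,178),(200,270),(352,236),(347,190),(307,166)]:print((u,v),g[v,u].round(0))
E
```

```text
(247, 138) [ 730. -264.   -7.]
(262, 160) [ 596. -309.  192.]
(295, 140) [ 722. -389.   -9.]
(345, 205) [ 522. -491.   89.]
(312, 170) [ 605. -419.   93.]
(300, 240) [ 459. -392.   -7.]
(255, 190) [ 589. -283.   -7.]
(205, 258) [ 410. -178.   97.]
(293, 288) [ 342. -367.   79.]
(197, 120) [ 732. -155.  103.]
(320, 300) [ 320. -371.  605.]
(230, 220) [ 513. -220.   -6.]
scene
(202, 222) [ 702. -349.   67.]
(300, 195) [ 414. -503.   -6.]
(244, 258) [ 626. -259.   17.]
(303, 200) [ 414. -476.   -6.]
(245, 178) [ 605. -301.  193.]
(280, 155) [ 507. -380.  193.]
(265, 178) [ 550. -356.  154.]
(200, 270) [ 724. -150.  105.]
(352, 236) [ 418. -169.  101.]
(347, 190) [ 341. -362.   82.]
(307, 166) [ 373. -564.   50.]
```

View pics/scene0z.png

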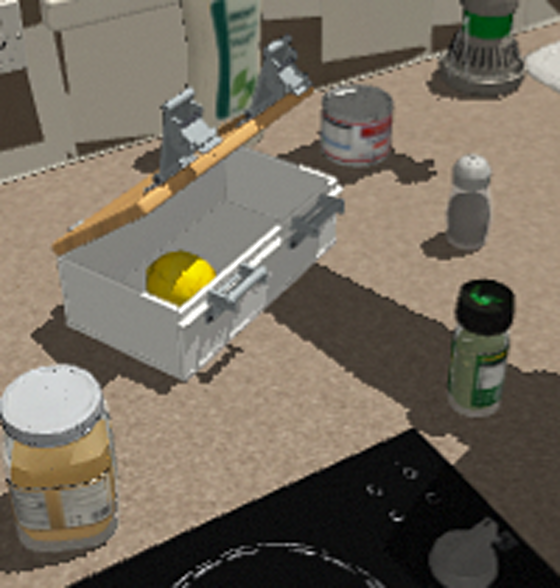

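View pics/top0z.png

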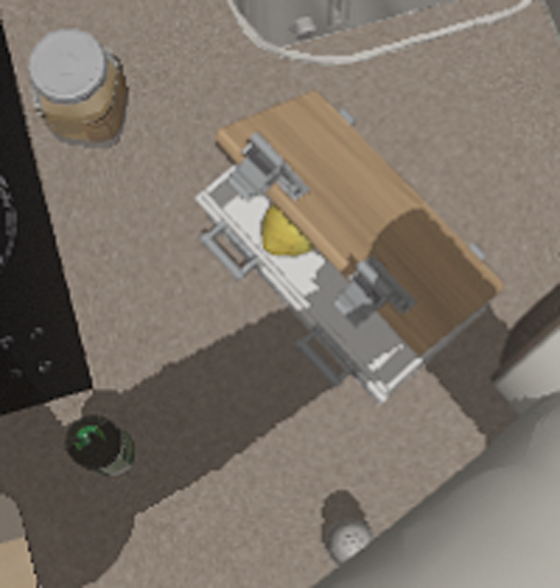

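```bash
cat >> h.py <<'E'
def ray(n,uv,z):
    a=pts(n,uv,np.full(len(uv),100.));C=np.linalg.inv(np.array(arm.camera_params(n)["world_to_cam"]))[:3,3]
    dd=a-C; return C+dd*((z-C[2])/dd[:,2])[:,None]
E
python3 - <<'E'
from h import *
S=lambda l:[(180+(a+.5)/2.8-.5,130+(b+.5)/2.8-.5) for a,b in l]
T=lambda l:[(170+(a+.5)/2.8-.5,100+(b+.5)/2.8-.5) for a,b in l]
print("rim scene FL,FR,BL",ray("scene",S([(180,317),(342,186),(62,260)]),72).round(0).tolist())
print("bottom FL",ray("scene",S([(187,378),(68,325)]),0).round(0).tolist())
print("rim top FL,FR,BR",ray("top",T([(196,196),(381,402),(424,362)]),72).round(0).tolist())
print("pins scene",ray("scene",S([(222,301),(268,274),(310,248),(343,203)]),72).round(0).tolist())
print("pins top (outer corners)",ray("top",T([(203,236),(238,277),(300,343),(335,384)]),72).round(0).tolist())
# honey cap centre
print("honey",ray("scene",S([(52,395)]),110).round(0),ray("top",T([(68,65)]),110).round(0))
print("spice",ray("scene",S([(486,298)]),105).round(0),ray("top",T([(92,444)]),105).round(0))
print("salt",ray("scene",S([(470,160)]),90).round(0),ray("top",T([(350,541)]),90).round(0))
print("tin",ray("scene",S([(357,105)]),58).round(0))
E
```

```text
rim scene FL,FR,BL [[626.0, -243.0, 72.0], [452.0, -381.0, 72.0], [703.0, -340.0, 72.0]]
bottom FL [[622.0, -254.0, 0.0], [706.0, -346.0, 0.0]]
rim top FL,FR,BR [[617.0, -252.0, 72.0], [440.0, -400.0, 72.0], [472.0, -436.0, 72.0]]
pins scene [[591.0, -253.0, 72.0], [548.0, -276.0, 72.0], [506.0, -300.0, 72.0], [460.0, -355.0, 72.0]]
pins top (outer corners) [[582.0, -258.0, 72.0], [546.0, -287.0, 72.0], [490.0, -336.0, 72.0], [456.0, -363.0, 72.0]]
honey [[ 727. -143.  110.]] [[ 722. -149.  110.]]
spice [[ 418. -163.  105.]] [[ 409. -174.  105.]]
salt [[ 340. -363.   90.]] [[ 331. -370.   90.]]
tin [[ 381. -543.   58.]]
```

Run:
```python
from h import *
from scipy.spatial.transform import Rotation as R
s=arm.read_state();r=R.from_quat(s["ee_rot"]);p=s["position"]
P=[p+r.apply([0,o,-13]) for o in(-57,-43,0,43,57)];uv=proj("scene",np.array(P));print(uv.round(1))
ut=proj("top",np.array(P));print(ut.round(1))
im=cv2.imread("pics/scene0.png")[30:130,310:410].copy();im=cv2.resize(im,None,fx=6,fy=6)
for u,v in uv:cv2.circle(im,(int((u-310+.5)*6),int((v-30+.5)*6)),4,(0,0,255),1)
cv2.imwrite("pics/grip0.png",im)
g=grid("scene",np.load("pics/scene0.npy"))
for v in range(70,102,2):
  for u in range(335,385,1):
    if g[v,u,2]<245 and g[v,u,1]>-660 and g[v,u,2]>100:print(u,v,g[v,u].round(0))
```

```text
[[338.3  89.6]
 [341.9  90.7]
 [353.5  94.5]
 [365.7  98.4]
 [369.9  99.7]]
[[444.  323.7]
 [437.3 327.3]
 [416.4 338.2]
 [395.  349.3]
 [387.9 352.9]]
```

View pics/grip0.png

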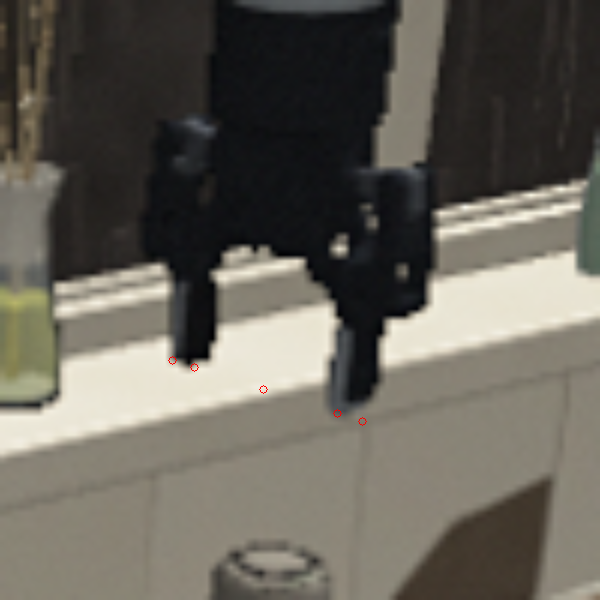

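Run:
```python
from h import *
gs=grid("scene",np.load("pics/scene0.npy"));gt=grid("top",np.load("pics/top0.npy"))
# worktop offset near box
for n,g in(("s",gs),("t",gt)):
    m=(np.abs(g[...,2])<20)&(np.hypot(g[...,0]-530,g[...,1]+320)<200)
    print(n,"worktop z",np.median(g[m][:,2]))
# front wall in scene: guess frame
X=np.array([.64,-.768]);Y=np.array([.768,.64]);O=np.array([574,-373])
def loc(g):return np.stack([(g[...,:2]-O)@X,(g[...,:2]-O)@Y,g[...,2]+6],-1)
ls=loc(gs);lt=loc(gt)
m=(np.abs(ls[...,0]+65)<15)&(np.abs(ls[...,1])<112)&(ls[...,2]>8)&(ls[...,2]<50)
p=gs[m][:,:2];print(len(p))
for _ in range(4):
    c=p.mean(0);w=np.linalg.svd(p-c)[2] if len(p)<3000 else None
    n=w[1];r=(p-c)@n;p=p[np.abs(r)<max(3,2*r.std())]
print("front wall c",c,"dir",w[0],"std",r.std(), "local",ls[m].mean(0))
# side wall +y
m=(np.abs(ls[...,1]-115)<12)&(np.abs(ls[...,0])<60)&(ls[...,2]>8)&(ls[...,2]<60)
p=gs[m][:,:2];c=p.mean(0);w=np.linalg.svd(p-c)[2];print("side +y c",c,"dir",w[0],((p-c)@w[1]).std(),len(p))
# lid plane from top: wood color
im=cv2.imread("pics/top0.png");hsv=cv2.cvtColor(im,cv2.COLOR_BGR2HSV)
m=(np.abs(lt[...,0])<110)&(np.abs(lt[...,1])<125)&(lt[...,2]>80)&(lt[...,2]<170)&(hsv[...,1]>90)
q=gt[m]
for _ in range(5):
    c=q.mean(0);w=np.linalg.svd(q-c,full_matrices=False)[2];n=w[2]*np.sign(w[2][2]);r=(q-c)@n;q=q[np.abs(r)<max(2,2*r.std())]
print("lid n",n,"angle",np.arccos(n[2]),"c",c,len(q),r.std(), "azim of -n_xy",np.arctan2(n[1],n[0]))
```

```text
s worktop z -4.3929591984471585
t worktop z -6.2887413875940865
594
front wall c [ 547.27167902 -319.1716418 ] dir [0.76162474 0.64801833] std 0.7995538439526784 local [-58.55731087  14.57741312  26.01067491]
side +y c [ 659.02210287 -296.43276966] dir [-0.6572876   0.75363984] 1.5394471899018847 716
lid n [ 0.39890913 -0.46623356  0.78961875] angle 0.6606089075627232 c [ 566.61826103 -415.96916751  113.33965417] 278 0.9284231084400586 azim of -n_xy -0.8630605135556514
```

Run:
```python
from h import *
gs=grid("scene",np.load("pics/scene0.npy"))
for u,v in[(260,100),(258,118),(265,150),(250,130),(245,170),(281,150),(238,168),(255,185),(312,80),(160,230),(355,130)]:print((u,v),gs[v,u].round(0))
O=np.array([575,-377,0]);X=np.array([.651,-.759,0]);Y=np.array([.759,.651,0]);Z=np.array([0,0,1])
im=np.hstack([cv2.imread("pics/scene0.png")[130:290,180:380],cv2.imread("pics/top0.png")[110:270,200:400]])
im=cv2.resize(im,None,fx=2,fy=2)
def dr(L,c):
    P=[O+X*a+Y*b+Z*(h-5) for a,b,h in L]
    for n,o in(("scene",(180,130,0)),("top",(200,110,200))):
        for u,v in proj(n,np.array(P)):cv2.circle(im,(int((u-o[0]+o[2]+.5)*2),int((v-o[1]+.5)*2)),2,c,-1)
dr([(a,b,h) for a in(-65,65) for b in(-115,115) for h in(0,72)],(0,0,255))
dr([(-87,-60,72),(-87,60,72)],(255,0,255))
t=.66
dr([(65-130*np.cos(t)+7*np.sin(t),b,77+130*np.sin(t)+7*np.cos(t)) for b in(-117,0,117)],(0,255,0))
cv2.imwrite("pics/ov0.png",im)
```

```text
(260, 100) [ 497. -609.  244.]
(258, 118) [ 508. -595.  200.]
(265, 150) [ 492. -592.  105.]
(250, 130) [ 533. -587.  173.]
(245, 170) [ 600. -319.  201.]
(281, 150) [ 500. -396.  197.]
(238, 168) [ 616. -308.  214.]
(255, 185) [ 578. -331.  155.]
(312, 80) [ 301. -748.  240.]
(160, 230) [ 791. -303.   97.]
(355, 130) [ 191. -644.  106.]
```

View pics/ov0.png

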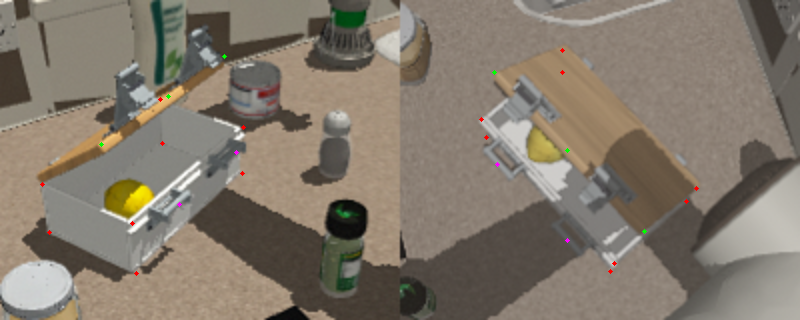

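Overlaying the fitted pose shows the red box corners and magenta pins matching both views within a few mm. The clamp tips reach about z 220. I'll travel above that with the gripper closed.

Emit:
drive_tool --pt "0 0 -0.03 -6 0" --pt "0 0 -0.03 -6 0" --pt "0 0 -0.03 -5.6 0" --pt "-0.038 -0.003 0 0 0" --pt "-0.038 -0.003 0 0 0" --pt "-0.038 -0.003 0 0 0" --pt "-0.038 -0.003 0 0 0" --pt "-0.038 -0.003 0 0 0" --pt "-0.038 -0.003 0 0 0" --pt "-0.038 -0.003 0 0 0" --pt "-0.038 -0.003 0 0 0" --pt "-0.038 -0.003 0 0 0" --pt "-0.039 -0.003 0 0 0" --pt "0 0 0 0 0" --pt "0 0 0 0 0"

```text
clock: 1.6
position: [553.2, -349.7, 320.2]
ee_rot: [-0.347, 0.938, 0.001, -0.001]
contact_force: [-0.4, 0.7, -0.0]
gripper_width: -0.1
```

```bash
cat >> h.py <<'E'
O=np.array([575,-377,0]);X=np.array([.651,-.759,0]);Y=np.array([.759,.651,0]);Z=np.array([0,0,1.])
from scipy.spatial.transform import Rotation as R
def st():
    s=arm.read_state();p=np.array(s["position"]);r=R.from_quat(s["ee_rot"])
    print("t",s["clock"],"tcp",p.round(1),"local",((p-O)@X).round(1),((p-O)@Y).round(1),"yaw err",np.degrees(np.arctan2(*(r.apply([0,1,0])@np.c_[Y,-X]))).round(1),"F",np.round(s["contact_force"],1),s["gripper_width"])
    return p,r
def look(tag,boxes=dict(scene=(180,380,90,290),top=(190,390,90,290)),tips=True):
    p,r=st();L=[]
    for n,(x0,x1,y0,y1) in boxes.items():
        im,d=arm.get_image(n);np.save(f"pics/{n}{tag}.npy",d);cv2.imwrite(f"pics/{n}{tag}.png",im)
        z=cv2.resize(im[y0:y1,x0:x1],(400,400),interpolation=cv2.INTER_CUBIC);k=400/(x1-x0)
        if tips:
            u,v=proj(n,p[None])[0];cv2.circle(z,(int((u-x0+.5)*k),int((v-y0+.5)*k)),3,(0,0,255),1)
        L.append(z)
    cv2.imwrite(f"pics/look{tag}.png",np.hstack(L))
E
python3 -c "
from h import *
look('1')"
```

```text
t 1.6 tcp [ 553.2 -349.7  320.2] local -34.9 1.2 yaw err -0.0 F [-0.4  0.7 -0. ] -0.13714295415231081
```

View pics/look1.png

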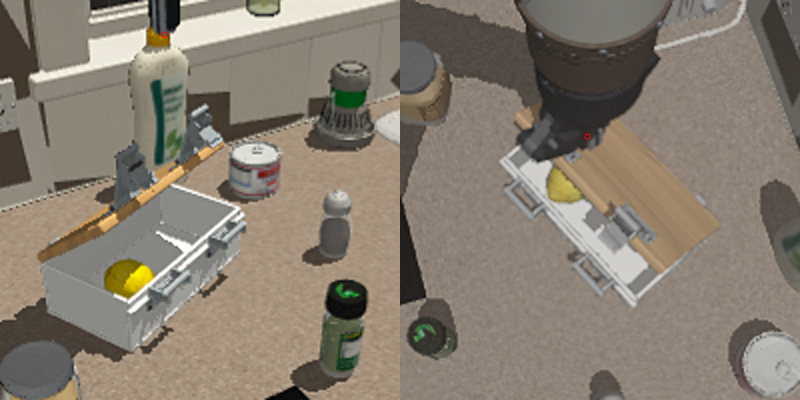

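The lid, both clamps and the fingertip (scene look at (165,32)) line up with the projected TCP. The finger is above the lid centre, so I'll descend.

Emit:
drive_tool --pt "0 0 0.04 0 0" --pt "0 0 0.04 0 0" --pt "0 0 0.03 0 0" --pt "0 0 0.02 0 0" --pt "0 0 0.01 0 0" --pt "0 0 0.01 0 0" --pt "0 0 0.01 0 0" --pt "0 0 0.01 0 0" --pt "0 0 0.01 0 0" --pt "0 0 0.01 0 0"

```text
clock: 2.7
position: [553.3, -350.6, 131.2]
ee_rot: [-0.347, 0.938, -0.001, 0.001]
contact_force: [0.3, 0.7, 1.2]
gripper_width: 0.2
```

```bash
python3 -c "
from h import *
look('2')"
```

```text
t 2.7 tcp [ 553.3 -350.6  131.2] local -34.2 0.7 yaw err 0.0 F [0.3 0.7 1.2] 0.1543495354176555
```

View pics/look2.png

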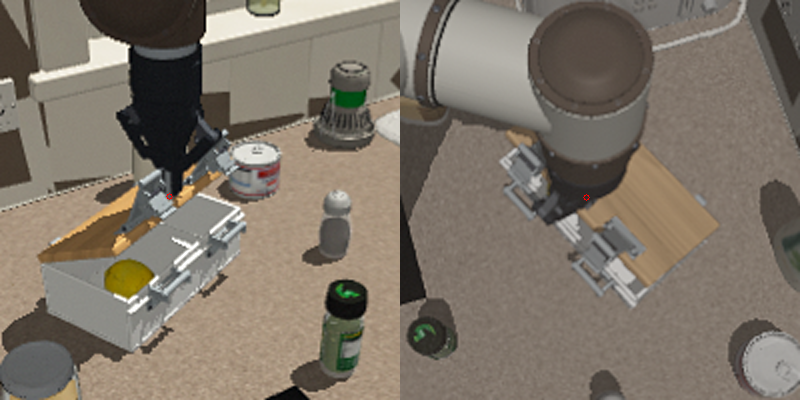

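The lid is following the finger down between the clamps with little force. I'll continue until it's shut.

Emit:
drive_tool --pt "0 0 0.01 0 0" --pt "0 0 0.01 0 0" --pt "0 0 0.01 0 0" --pt "0 0 0.007 0 0" --pt "0 0 0.005 0 0" --pt "0 0 0.003 0 0" --pt "0 0 0.002 0 0" --pt "0 0 0 0 0"

```text
clock: 3.6
position: [552.8, -350.5, 84.2]
ee_rot: [-0.347, 0.938, -0.0, 0.0]
contact_force: [-0.6, 0.4, -0.4]
gripper_width: -0.0
```

Emit:
drive_tool --pt "0 0 0.002 0 0" --pt "0 0 0.002 0 0" --pt "0 0 0.001 0 0" --pt "0 0 0 0 0"

```text
clock: 4.0
position: [552.7, -350.4, 79.2]
ee_rot: [-0.347, 0.938, 0.0, -0.0]
contact_force: [-0.8, 0.1, -0.3]
gripper_width: -0.1
```

Emit:
drive_tool --pt "0 0 0.002 0 0" --pt "0 0 0.001 0 0" --pt "0 0 0 0 0"

```text
clock: 4.3
position: [553.0, -350.6, 78.1]
ee_rot: [-0.347, 0.938, -0.0, 0.0]
contact_force: [-2.3, 2.2, 7.0]
gripper_width: 0.3
```

```bash
python3 -c "
from h import *
look('3')"
```

```text
t 4.3 tcp [ 553.  -350.6   78.1] local -34.4 0.5 yaw err 0.0 F [-2.3  2.2  7. ] 0.28202673249230675
```

View pics/look3.png

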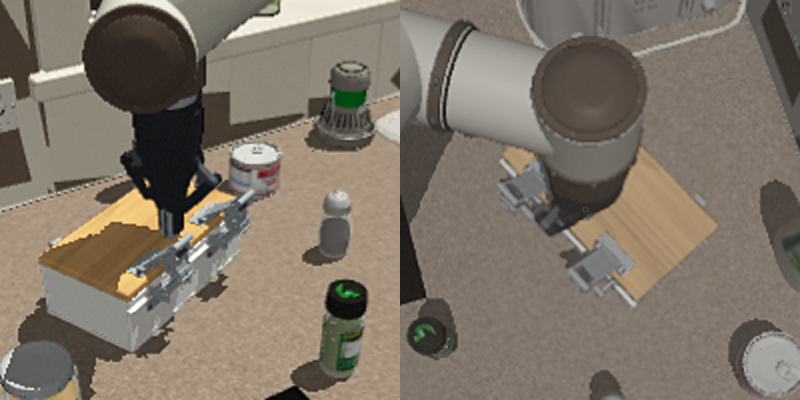

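The finger is firm at z 78, which matches the z offset of about -6 seen on the worktop, and the lid looks shut. I'll lift clear and measure the clamps.

Emit:
drive_tool --pt "0 0 -0.03 0 0" --pt "0 0 -0.04 0 0" --pt "0 -0.03 -0.03 0 0" --pt "0 -0.04 0 0 0" --pt "0 -0.04 0 0 0" --pt "0 0 0 0 0"

```text
clock: 5.0
position: [625.8, -436.9, 173.1]
ee_rot: [-0.346, 0.938, 0.0, -0.0]
contact_force: [-0.1, 0.4, -1.2]
gripper_width: -0.3
```

Run:
```python
from h import *
look('4',dict(scene=(210,310,130,230),top=(220,340,120,240)),tips=False)
for n in("top","scene"):
    g=grid(n,np.load(f"pics/{n}4.npy"));L=np.stack([(g-O)@X,(g-O)@Y,g[...,2]],-1)
    m=(np.abs(L[...,0])<50)&(np.abs(L[...,1])<110)&(np.abs(L[...,2]-80)<12)
    print(n,"lid z",np.median(L[m][:,2]))
    for s in(1,-1):
        m=(np.abs(L[...,1]-60*s)<12)&(L[...,0]<-50)&(L[...,0]>-125)&(L[...,2]>80)&(L[...,2]<160)
        q=L[m]
        for a in range(-125,-50,8):
            b=q[(q[:,0]>=a)&(q[:,0]<a+8)]
            if len(b):print(s,a+4,np.percentile(b[:,2],[10,50,90]).round(0),len(b))
        m=(L[...,0]<-70)&(L[...,0]>-125)&(L[...,2]>88)&(L[...,2]<160)&(np.abs(L[...,1]-60*s)<30)
        if m.any():print("y range",np.percentile(L[m][:,1],[2,50,98]))
```

```text
t 5.0 tcp [ 625.8 -436.9  173.1] local 78.5 -0.4 yaw err 0.2 F [-0.1  0.4 -1.2] -0.299759217321951
top lid z 77.48282659752039
1 -97 [ 87.  94. 128.] 57
1 -89 [118. 124. 128.] 39
1 -81 [111. 115. 118.] 33
1 -73 [105. 108. 111.] 34
1 -65 [ 97. 101. 103.] 32
1 -57 [90. 93. 95.] 31
1 -49 [87. 88. 89.] 10
y range [46.83979761 59.34248914 75.26279715]
-1 -105 [115. 120. 122.] 9
-1 -97 [ 86. 121. 124.] 50
-1 -89 [112. 115. 117.] 38
-1 -81 [106. 108. 110.] 34
-1 -73 [ 99. 102. 104.] 36
-1 -65 [94. 97. 99.] 33
-1 -57 [87. 91. 93.] 36
-1 -49 [86. 87. 88.] 11
y range [-73.30191839 -59.27297829 -44.26771327]
scene lid z 79.0536840938442
1 -105 [87. 87. 87.] 1
1 -97 [ 87.  97. 129.] 96
1 -89 [103. 110. 127.] 39
1 -81 [ 88.  92. 106.] 9
1 -73 [106. 108. 112.] 5
1 -65 [101. 101. 104.] 5
1 -57 [81. 82. 95.] 16
1 -49 [88. 88. 89.] 3
y range [48.69194335 68.50129286 77.76173245]
-1 -105 [ 86. 121. 123.] 15
-1 -97 [ 87.  95. 124.] 69
-1 -89 [ 94. 112. 116.] 12
-1 -81 [ 85. 107. 110.] 11
-1 -73 [102. 104. 105.] 5
-1 -65 [ 95.  97. 100.] 7
-1 -57 [81. 90. 93.] 12
-1 -49 [88. 88. 89.] 3
y range [-71.23637314 -48.89932113 -41.68161215]
```

View pics/look4.png

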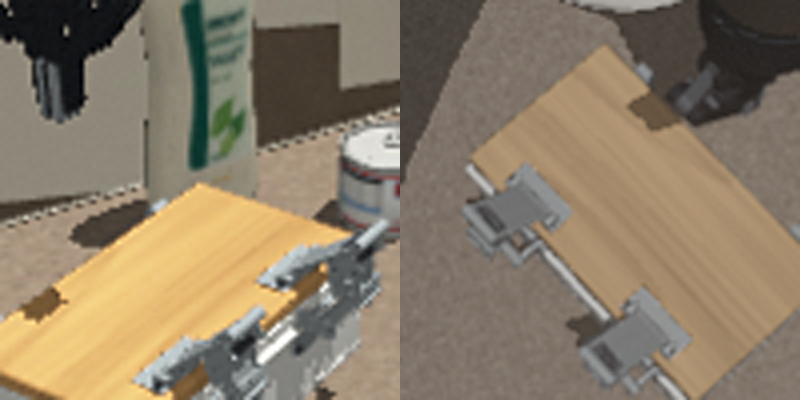

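The lid reads z 78 over its whole top, so it is flush. The left clamp (look picture around (510,210)) stands at about 0.77 rad with its tip near box x -97, z 128. The right clamp ((630,340)) stands at about 0.64 rad. Their y centres are +60 and -59. I'll press the left one first.

Emit:
drive_tool --pt "-0.012 0.036 0 0 0" --pt "-0.012 0.036 0 0 0" --pt "-0.012 0.036 0 0 0" --pt "-0.012 0.036 0 0 0" --pt "-0.012 0.036 0 0 0" --pt "0 0 0.02 0 0" --pt "0 0 0.015 0 0" --pt "0 0 0.01 0 0" --pt "0 0 0.008 0 0" --pt "0 0 0.008 0 0" --pt "0 0 0.006 0 0" --pt "0 0 0 0 0"

```text
clock: 6.3
position: [548.5, -254.0, 108.8]
ee_rot: [-0.346, 0.938, 0.005, -0.004]
contact_force: [-8.8, 17.5, 12.9]
gripper_width: 0.4
```

```bash
python3 -c "
from h import *
look('5',dict(scene=(200,320,130,250),top=(220,340,120,240)))"
```

```text
t 6.3 tcp [ 548.5 -254.   108.8] local -110.6 59.9 yaw err 0.1 F [-8.8 17.5 12.9] 0.3523040498558043
```

View pics/look5.png

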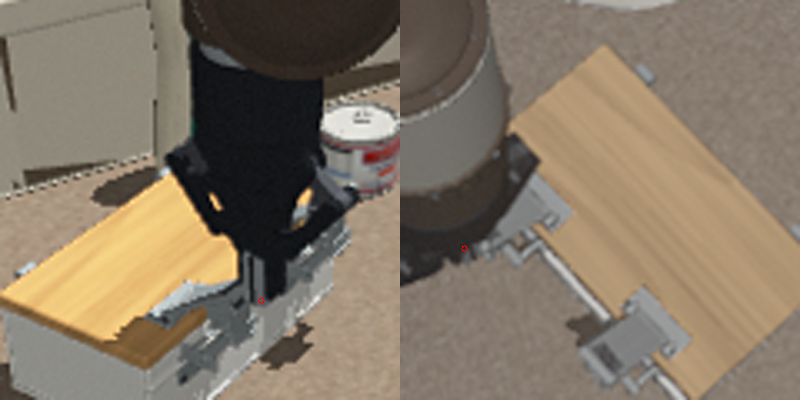

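The finger slid in front of the arm's tip: it was pushed to x -110 with 20 N sideways. I'll lift, move back 12 mm and look again.

Emit:
drive_tool --pt "0 0 -0.02 0 0" --pt "0 0 -0.02 0 0" --pt "0 -0.012 0 0 0" --pt "0 0 0 0 0"

```text
clock: 6.8
position: [561.6, -268.4, 149.5]
ee_rot: [-0.346, 0.938, -0.001, 0.001]
contact_force: [-0.9, -0.2, -0.3]
gripper_width: 0.1
```

Run:
```python
from h import *
look('6',dict(scene=(210,310,150,250),top=(220,340,120,240)))
g=grid("scene",np.load("pics/scene6.npy"));L=np.stack([(g-O)@X,(g-O)@Y,g[...,2]],-1)
m=(np.abs(L[...,1]-60)<16)&(L[...,0]<-50)&(L[...,0]>-125)&(L[...,2]>80)&(L[...,2]<135)
q=L[m]
for a in range(-125,-50,5):
    b=q[(q[:,0]>=a)&(q[:,0]<a+5)]
    if len(b):print(a+2,np.percentile(b[:,2],[10,50,90]).round(0),len(b))
```

```text
t 6.8 tcp [ 561.6 -268.4  149.5] local -91.2 60.6 yaw err 0.1 F [-0.9 -0.2 -0.3] 0.08996087491823763
-103 [ 87. 120. 122.] 41
-98 [ 85.  92. 121.] 69
-93 [ 89.  98. 115.] 33
-88 [101. 112. 114.] 9
-83 [ 84.  94. 109.] 20
-78 [ 89. 104. 107.] 14
-73 [101. 102. 103.] 9
-68 [ 97.  99. 100.] 7
-63 [94. 97. 97.] 8
-58 [80. 90. 93.] 19
-53 [88. 89. 90.] 11
```

View pics/look6.png

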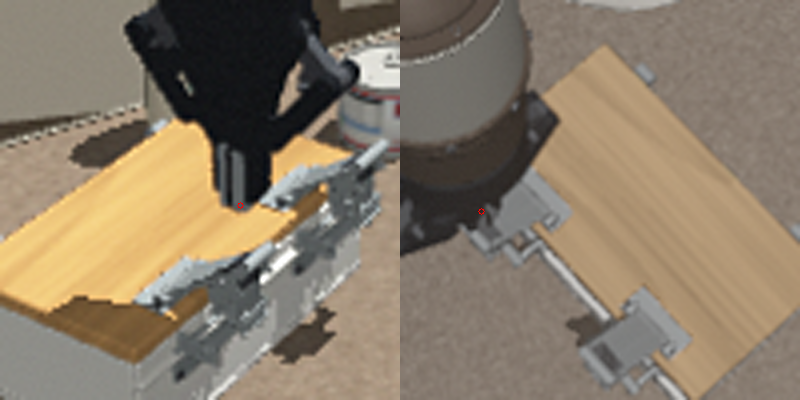

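The left clamp is now at about 0.62 rad with its tip at x -103, and the finger is above the arm at x -91. I'll press from here, easing forward as the arm falls.

Emit:
drive_tool --pt "0 0 0.02 0 0" --pt "0 0 0.01 0 0" --pt "0 0 0.005 0 0" --pt "0 0.001 0.005 0 0" --pt "0 0.001 0.005 0 0" --pt "0 0.002 0.005 0 0" --pt "0 0.002 0.003 0 0" --pt "0 0.001 0.002 0 0" --pt "0 0 0 0 0"

```text
clock: 7.8
position: [557.8, -263.5, 97.1]
ee_rot: [-0.347, 0.938, -0.002, 0.002]
contact_force: [-0.2, -2.9, 6.7]
gripper_width: -0.4
```

Emit:
drive_tool --pt "0 0.001 0.003 0 0" --pt "0 0.001 0.002 0 0" --pt "0 0 0.002 0 0" --pt "0 0 0 0 0"

```text
clock: 8.2
position: [554.8, -260.4, 87.5]
ee_rot: [-0.346, 0.938, 0.0, 0.0]
contact_force: [0.7, -0.4, 0.3]
gripper_width: -0.1
```

Emit:
drive_tool --pt "0 0 0.002 0 0" --pt "0 0 0.001 0 0" --pt "0 0 0 0 0"

```text
clock: 8.5
position: [554.5, -260.2, 85.5]
ee_rot: [-0.347, 0.938, 0.0, -0.0]
contact_force: [-2.2, 1.5, 9.1]
gripper_width: 0.2
```

The force rose and then fell to zero, and the clamp then stopped firmly at z 85.5 (home is about 86), so the left clamp has snapped. On to the right one.

Emit:
drive_tool --pt "0 0 -0.03 0 0" --pt "0 0 -0.035 0 0" --pt "0.04 -0.003 0 0 0" --pt "0.04 -0.003 0 0 0" --pt "0.04 -0.003 0 0 0" --pt "0 0 0 0 0"

```text
clock: 9.1
position: [465.7, -346.9, 148.4]
ee_rot: [-0.344, 0.939, 0.001, -0.001]
contact_force: [-0.1, -0.5, -0.0]
gripper_width: 0.0
```

```bash
python3 -c "
from h import *
look('7',dict(scene=(210,310,130,230),top=(220,340,120,240)))
g=grid('top',np.load('pics/top7.npy'));L=np.stack([(g-O)@X,(g-O)@Y,g[...,2]],-1)
m=(np.abs(L[...,1]-60)<12)&(L[...,0]<-50)&(L[...,0]>-125)&(L[...,2]>75)&(L[...,2]<135)
q=L[m]
for a in range(-125,-50,8):
    b=q[(q[:,0]>=a)&(q[:,0]<a+8)]
    if len(b):print(a+4,np.percentile(b[:,2],[10,50,90]).round(0),len(b))
"
```

```text
t 9.1 tcp [ 465.7 -346.9  148.4] local -94.0 -63.4 yaw err 0.3 F [-0.1 -0.5 -0. ] 0.020209741054255152
```

View pics/look7.png

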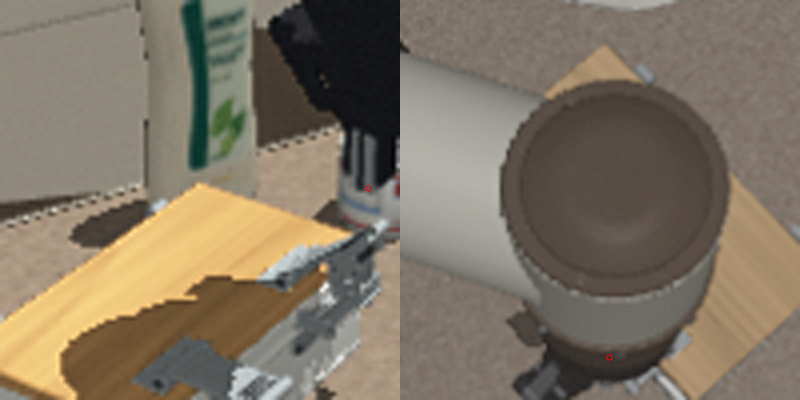

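In the scene view the left clamp lies flat ((180,370)). I'll now press the right one, with a slight y correction.

Emit:
drive_tool --pt "-0.002 -0.002 0.02 0 0" --pt "-0.001 0 0.01 0 0" --pt "0 0 0.005 0 0" --pt "0 0.001 0.005 0 0" --pt "0 0.001 0.005 0 0" --pt "0 0.002 0.005 0 0" --pt "0 0.002 0.002 0 0" --pt "0 0.001 0.002 0 0" --pt "0 0.001 0.003 0 0" --pt "0 0.001 0.002 0 0" --pt "0 0 0.001 0 0" --pt "0 0 0 0 0"

```text
clock: 10.4
position: [468.9, -339.4, 91.0]
ee_rot: [-0.347, 0.938, -0.002, 0.002]
contact_force: [1.4, -3.0, 3.7]
gripper_width: -0.0
```

Emit:
drive_tool --pt "0 0 0.002 0 0" --pt "0 0 0.002 0 0" --pt "0 0 0.001 0 0" --pt "0 0 0 0 0"

```text
clock: 10.8
position: [466.9, -337.8, 85.4]
ee_rot: [-0.347, 0.938, 0.0, -0.0]
contact_force: [-1.7, 1.6, 11.0]
gripper_width: 0.2
```

Emit:
drive_tool --pt "0 0 -0.03 0 0" --pt "0 0 -0.04 0 0" --pt "0 0 -0.04 0 0" --pt "0 -0.04 -0.02 0 0" --pt "0 -0.04 0 0 0" --pt "0 -0.04 0 0 0" --pt "0 -0.04 0 0 0" --pt "-0.03 -0.02 0 0 0" --pt "-0.03 0 0 0 0" --pt "0 0 0 0 0"

```text
clock: 11.8
position: [631.6, -432.7, 210.1]
ee_rot: [-0.348, 0.937, 0.003, -0.002]
contact_force: [-0.6, 0.1, -0.6]
gripper_width: 0.2
```

Run:
```python
from h import *
look('8',dict(scene=(210,310,140,240),top=(220,340,120,240)),tips=False)
for n in("top","scene"):
    g=grid(n,np.load(f"pics/{n}8.npy"));L=np.stack([(g-O)@X,(g-O)@Y,g[...,2]],-1)
    m=(np.abs(L[...,0])<50)&(np.abs(L[...,1])<110)&(np.abs(L[...,2]-80)<12)
    q=L[m];c=q.mean(0);w=np.linalg.svd(q-c,full_matrices=False)[2][2];print(n,"lid z",np.median(q[:,2]),"slope fwd",-w[0]/w[2])
    for s in(1,-1):
        m=(np.abs(L[...,1]-60*s)<12)&(L[...,0]<-58)&(L[...,0]>-112)&(L[...,2]>80)&(L[...,2]<110)
        q=L[m];print(s,len(q),"z",np.median(q[:,2]).round(1),"slope",np.polyfit(q[:,0],q[:,2],1)[0].round(3), "xmin",q[:,0].min().round(0))
```

```text
t 11.8 tcp [ 631.6 -432.7  210.1] local 79.1 6.7 yaw err -0.1 F [-0.6  0.1 -0.6] 0.24357913067985434
top lid z 77.53165275688951 slope fwd -0.012107026939483826
1 241 z 85.8 slope -0.029 xmin -112.0
-1 258 z 85.7 slope -0.023 xmin -112.0
scene lid z 79.1073432197573 slope fwd -0.01102547912636063
1 158 z 87.3 slope -0.029 xmin -112.0
-1 118 z 87.3 slope -0.023 xmin -111.0
```

View pics/look8.png

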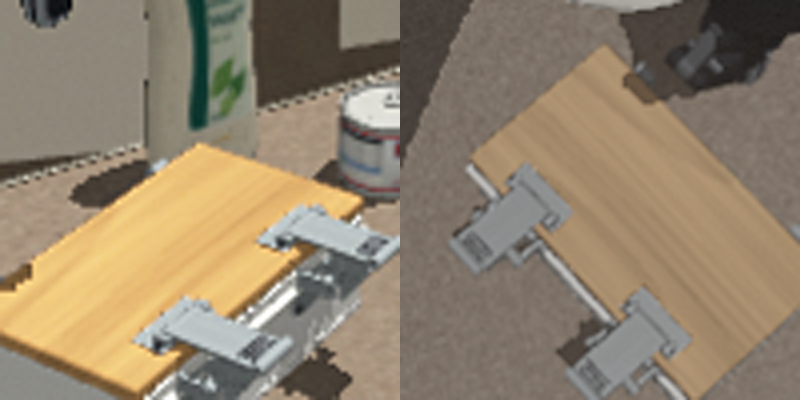

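View pics/scene8.png

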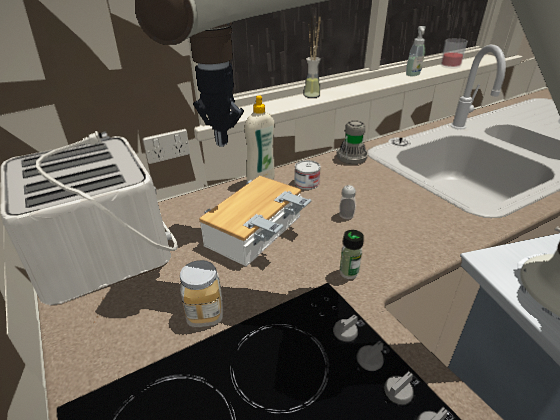

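Both clamps lie flat (scene look (230,335) and (340,240)). The honey jar, spice jar, salt shaker and tin sit at the same pixels as at the start, and the robot is clear. I'll hand it in.

```bash
python3 -c "
from bench import arm
print(arm.job_done())"
```

```text
the job is handed in; nothing more can be done
None
```

The lid is shut and both clamps are snapped home over their pins. I handed the job in at about 12 s on the robot's clock, with the robot touching nothing. No verdict is reported.

- **How it went:** I pushed the lid down between the clamps until it was firm, then pressed the left clamp and the right clamp home in turn. My first press on the left clamp slid off in front of its tip with about 20 N sideways. I lifted, moved back 12 mm and repeated it, and that worked.
- **Lid:** in the final pictures the slope is about 0.01 rad, within the 0.03 limit.
- **Clamps:** slopes of about 0.03 rad (left) and 0.02 rad (right), within the 0.06 limit. On each the resistance gave way on the way down, and the clamp then stopped firmly at z about 85.5 with 9–11 N.
- **Jaws:** I could not see them directly. I take them as closed because each clamp lies well below the 0.24 rad at which its jaw meets the pin.
- **Jars, salt shaker and tin:** they look unmoved in the pictures, but I did not measure them again.
- **Disagreement:** the cameras and the arm both put the worktop about 5 mm below the stated z = 0. I went by contact force for the final heights.

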